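# Put a spice jar away in a push-push drawer

## Task

Press the white drawer front of the wooden spice station so that its push-push latch lets the drawer spring fully open, and stand the yellow-capped spice jar upright inside it. Then push the drawer home until it latches, let go and check that it has really stayed shut with the jar standing in it. Do not lay the jar down or disturb the two red-capped jars and the flat tin.

Things in the scene. Friction and masses are not known exactly. Their poses are not given: they have to be found in the camera images.
- station: Open-fronted wooden spice station fixed on the worktop, 192 x 216 x 190 mm. Origin on the worktop under its middle; +x from its front to its back, z up. Its top board (z 175 to 190 mm, x -97 to +95 mm) overhangs the shut drawer front by 12 mm: press the front with the tool tilted, from in front, under the board. Pepper mill and candle are fixed on top at x = 45 mm.
- drawer (a joint): Drawer travel along the station's -x, m: 0 shut, 0.11 open, negative pushed beyond shut. Spring: 3.6 N at 0, 2.5 N open; damping 18 N s/m. Latched: push 7 mm or more beyond shut (stop at 9.5 mm), let go: it springs to 0.11 in about 1 s; pulling does nothing. Open: push to the firm stop 6.5 mm beyond shut (6 needed), let go: it latches at 0; pushed less it springs out. 15 N is plenty.
- drawer_front (a point): Middle of the outer face of the drawer's flat white front panel (204 wide, 76 high, 12 mm thick, lower edge 12 mm above the worktop), marked by a steel dot 50 mm above the worktop; 85 mm to -x of the station's origin when shut; moves with the drawer. Axes as the station's; press along +x.
- drawer_floor (a point): Middle of the drawer's inner floor, 26 mm above the worktop, moves with it; axes as the station's. Inside: x -70 to +65 mm, y -81 to +81 mm; side and rear walls stand 36 mm, the front panel 62 mm above the floor. Fully open, x -70 to +16 mm is clear of the top board. A jar standing on the floor passes under the board.
- spice_a: The jar to put away: round spice jar with a mustard-yellow cap and green label, 42 mm across, 106 mm tall, about 0.11 kg, standing on the worktop. Origin at the centre of its underside, z up its axis.
- spice_b: Bystander: round spice jar with a red cap, 47 mm across, 97 mm tall. Origin at the centre of its underside, z up its axis.
- spice_c: Bystander: round spice jar with a red cap, 45 mm across, 106 mm tall. Origin at the centre of its underside, z up its axis.
- tin_tuna: Bystander: flat round food tin, 86 mm across, 40 mm tall. Origin at the centre of its underside.
Things that resemble listed ones, but are neither listed nor needed, are in the scene too. Leave any orange, purple or turquoise look-alike of the spice_a alone.

How it is judged:
By the outcome, as a careful person would: the job done as asked, in the order asked, and still so for the second after the job is handed in, with the robot touching nothing.
It also fails if it takes over 72 s, if anything falls off the work surface, if the arm or the gripper's body presses on something with over 40 N, if the wrist force passes 120 N, or if a joint passes its speed limit or range.

## Robot

A 6-joint arm with a two-finger parallel gripper is mounted at the origin on a cart in front of the work surface, level with it; the furniture and walls round the work are solid. World frame = base frame: x ahead of the robot, y to its left, z up, the work surface at z = 0. Lengths are in m, angles in rad, forces in N, time in s.
With the tool pointing down it reaches from about 0.325 to 0.775 m from the base axis. Payload 5.5 kg.
Tool frame: the origin (TCP) lies at the very end of the fingers, on their centre line; the grasp point (between the pads) lies 19 mm behind it; z points along the fingers, y is the line along which they close (so a half turn about z gives the same grasp; the last joint's range is limited). The gripper opens to 85 mm and grips with 20 to 120 N. Pads are 22 mm wide; open, the fingers measure 114 mm over their backs; the gripper's body (76 mm by 85 mm) begins 54 mm behind the grasp point. The pads swing forward as they close: fully open they stand 13 mm farther back than shut.
Start: joints at [1.103, 0.091, 1.231, -0, 1.82, -0.057], TCP at [0.24, 0.55, 0.231] pointing down, gripper open.
Joint ranges: [-2.87, 2.87], [-0.86, 2.18], [0.17, 2.46], [-1.51, 4.65], [0.06, 2.69], [-2.65, 2.65]. Speed limits (rad/s): [2.57, 2.57, 3.01, 3.14, 3.14, 3.14].

## Interface

Orientations are given as a unit quaternion [x, y, z, w].
In Python, from cell import env gives the robot as it stands. The module is installed in compiled form; this text tells all that it offers.
- The arm moves only by the shell command python3 -m pendant 'ROWS'. ROWS is JSON, a list that holds one entry, the list of rows, each a list of 7 numbers: the shift along the tool's x, y, z each as a share of 15 cm, from -1 to 1, then the turn, a rotation vector about the tool's x, y, z each as a share of 2 pi rad, from -1 to 1, then the closure, from 0 (fully open) to 1 (shut). A call has 1 to 10 rows; each row shifts and turns the commanded pose from where the row before left it, along the tool's axes as they then stand; what a row does not reach is not made up. A row lasts 1/10 s, in which the tool goes at most 50 mm and 8.59 degrees, less where a joint would pass 70% of its speed; a pose out of reach is approached as far as the arm can. A call with a number of a shift or a turn outside -1 to 1 is refused whole. A call with a gripper value outside its range is refused whole. The fingers move at their own pace and stop on an object; the grip force is fixed at half the most. Time passes only in rows, so rows that do not move let the fingers close. It gives the time, the measured TCP pose, the force, the opening and the grip force at its end, in the units of the state.
- env.get_obs(): the state, without advancing time (a new reading comes with each control period).
- env.snapshot(name): name is "scene" or "top" or "wrist"; returns (picture, depth): 420x560x3 uint8, blue, green, red; 420x560 float32, m along the optical axis (not along the pixel's ray), 0 where there is no reading.
- env.camera_model(name): a dict with "K" (3x3 intrinsics, pixels), "D" ([k1, k2, p1, p2, k3] as OpenCV has them; the pictures are not rectified), "camera_from_world" (4x4, takes a point from world to camera coordinates); the wrist camera has in their place "mount" (4x4, takes a point from camera to tool coordinates, whose origin is the TCP and whose axes are the flange's). Camera axes: x right, y down, z forward; pixel columns grow to the right and rows downward; lengths in m; the calibration is good to about 2 mm. A picture is of the moment at which its call begins: read the wrist's pose just before it. camera_model takes no time and is no camera call.
- env.finish_job(): hands the job in; it is judged then, once.
Trained networks look in the newest picture that a camera, given by its name, has taken for a name from the list of things; names that differ only in an ending like _2 or _b are one class to them, and where a whole thing is asked for, a point or a joint stands for the part that bears it (a point fixed in the world has none). Each returns a list of dicts, best first, with "conf" (0 to 1); they miss things now and then, are a little off and sometimes report something else, mostly with a low value. They report only what shows in the picture. A call takes as long as a camera call. They do not tell look-alikes from the thing itself.
- env.find_in(label, camera): "extent" ([left, top, right, bottom] in pixels, round what is visible of it).
- env.silhouettes(label, camera): "region" (420x560 bool, what is visible of it) and "extent" ([left, top, right, bottom] in pixels, round what is visible of it).
The state is a dict: "clock": time; "joint_positions": joint angles; "joint_vel": joint speeds; "effort": joint torques, N m; "position": TCP position; "tool_rot": TCP orientation; "force": force on the tool from outside, world axes, zero at the start; "ft_torque": the same for the moment, N m; "width": finger opening in m; "finger_force": force on a finger pad.
Only numpy, scipy, OpenCV 4.12 (cv2) and the standard library are available. Lean on these libraries where they do the work, as an engineer would, in place of code of your own. Each camera call takes 0.05 s, during which the arm holds its last target. There are 200 camera calls.

## Working session

There is one attempt and no reset: what is moved stays moved. The work goes in short steps, Python scripts to look and compute and a shell command to move; the robot and the scene stay as the last step left them, time stands still between calls to the robot, and variables do not carry over. Pictures are saved under pics/ and viewed, at most 10 in all, crops included, and the job is handed in when it is done.

```bash
mkdir -p pics
cat > h.py <<'E'
import numpy as np,cv2
from scipy.spatial.transform import Rotation as R
from cell import env
def obs():
    o=env.get_obs(); return o
def cfw(name,o=None):
    m=env.camera_model(name)
    if name!='wrist': return m,np.array(m['camera_from_world'])
    T=np.eye(4);T[:3,:3]=R.from_quat(o['tool_rot']).as_matrix();T[:3,3]=o['position']
    return m,np.linalg.inv(T@np.array(m['mount']))
def world(name,uv,d,o=None):
    m,C=cfw(name,o)
    uv=np.asarray(uv,float).reshape(-1,1,2)
    p=cv2.undistortPoints(uv,np.array(m['K']),np.array(m['D'])).reshape(-1,2)
    d=np.asarray(d).reshape(-1,1)
    P=np.hstack([p*d,d]); W=np.linalg.inv(C)
    return P@W[:3,:3].T+W[:3,3]
def cloud(name,pic_depth,o=None):
    d=pic_depth; v,u=np.mgrid[:420,:560]
    return world(name,np.stack([u,v],-1).reshape(-1,2),d.reshape(-1),o).reshape(420,560,3)
E
cat > a.py <<'E'
from h import *
o=obs();print(o['clock'],o['position'],o['tool_rot'])
for n in ['scene','top']:
    im,d=env.snapshot(n);cv2.imwrite(f'pics/{n}0.png',im);c=cloud(n,d);np.save(n+'.npy',c);np.save(n+'im.npy',im)
    print(n,env.camera_model(n)['camera_from_world'])
    for l in ['spice_a','tin_tuna','station','drawer_front']:
        for r in env.silhouettes(l,n):
            m=r['region']&(d>0)
            if m.sum()<20: continue
            p=c[m]; q=np.percentile(p,[2,50,98],axis=0).round(3)
            # cap colour: top pixels
            t=m&(c[...,2]>q[2,2]-.012)
            print(l,round(r['conf'],2),np.round(r['extent']),q.tolist(),'topcol',np.median(im[t],axis=0))
E
python3 a.py
```

```text
0.0 [0.23947009 0.54983409 0.23014114] [ 2.03937078e-01  9.78983509e-01 -9.45386463e-04 -2.50894507e-04]
scene [[ 0.77382416 -0.63285966  0.02616928 -0.31804765]
 [-0.257232   -0.35174659 -0.90005891  0.25678731]
 [ 0.57881592  0.68975575 -0.43498177  1.22768595]
 [ 0.          0.          0.          1.        ]]
spice_a 0.94 [233. 189. 249. 223.] [[0.495, 0.301, 0.0], [0.507, 0.311, 0.059], [0.53, 0.334, 0.107]] topcol [ 79. 162. 183.]
spice_a 0.84 [215. 193. 229. 223.] [[0.413, 0.294, 0.004], [0.425, 0.304, 0.064], [0.45, 0.329, 0.108]] topcol [173.5  64.  137. ]
spice_a 0.74 [275. 218. 292. 254.] [[0.474, 0.041, 0.004], [0.483, 0.055, 0.069], [0.516, 0.084, 0.099]] topcol [120.  161.5 214. ]
spice_a 0.65 [280. 234. 301. 274.] [[0.415, -0.063, 0.006], [0.426, -0.054, 0.062], [0.452, -0.027, 0.107]] topcol [ 56. 154. 253.]
spice_a 0.63 [248. 206. 262. 239.] [[0.456, 0.175, 0.005], [0.47, 0.187, 0.062], [0.595, 0.352, 0.108]] topcol [ 77.  105.5 225.5]
tin_tuna 0.55 [186. 189. 207. 208.] [[0.41, 0.464, 0.001], [0.444, 0.491, 0.034], [0.49, 0.548, 0.041]] topcol [146. 213. 234.]
stat
[... 877 characters left out ...]
, [0.5, 0.221, 0.111]] topcol [ 85. 108. 238.]
spice_a 0.57 [226. 221. 241. 250.] [[0.411, 0.297, 0.004], [0.422, 0.31, 0.078], [0.45, 0.337, 0.111]] topcol [202.  78. 159.]
tin_tuna 0.6 [180. 206. 205. 232.] [[0.423, 0.466, 0.007], [0.456, 0.497, 0.037], [0.489, 0.549, 0.045]] topcol [157. 225. 241.]
tin_tuna 0.47 [232. 207. 249. 229.] [[0.492, 0.304, 0.011], [0.503, 0.317, 0.077], [0.528, 0.338, 0.11]] topcol [ 85. 176. 187.]
station 0.79 [374. 162. 458. 276.] [[0.583, -0.369, 0.02], [0.672, -0.263, 0.19], [0.761, -0.152, 0.321]] topcol [ 59.   98.  143.5]
drawer_front 0.98 [375. 224. 432. 273.] [[0.583, -0.339, 0.019], [0.62, -0.252, 0.039], [0.713, -0.151, 0.091]] topcol [157. 168. 175.]
```

Run:
```python
import cv2,numpy as np
a=cv2.imread('pics/scene0.png')[140:310,170:490];b=cv2.imread('pics/top0.png')[150:290,160:480]
v=np.vstack([cv2.resize(a,None,fx=2.2,fy=1.9,interpolation=3),cv2.resize(b,None,fx=2.2,fy=1.9,interpolation=3)])[:600]
cv2.imwrite('pics/crop0.png',v)
# front plane, cap centers
for n in ['scene','top']:
    c=np.load(n+'.npy');im=np.load(n+'im.npy').astype(int)
    hsv=cv2.cvtColor(im.astype(np.uint8),cv2.COLOR_BGR2HSV)
    x,y,z=c[...,0],c[...,1],c[...,2]
    # top board
    t=(abs(z-.19)<.006)&(x>.5)&(y<-.1)&(y>-.45)
    p=c[t][:,:2].astype(np.float32);r=cv2.minAreaRect(p);print(n,'board',r,cv2.boxPoints(r).round(3).tolist(),len(p))
    # front face: fit plane on low-saturation bright pixels
    w=(z>.025)&(z<.08)&(x>.5)&(y<-.1)&(y>-.45)&(hsv[...,1]<60)&(hsv[...,2]>110)
    q=c[w]
    for _ in range(4):
        l=np.polyfit(q[:,1],q[:,0],1);e=abs(np.polyval(l,q[:,1])-q[:,0]);q=q[e<max(.006,np.percentile(e,0) )] if _>1 else q[e<np.percentile(e,80)]
    print('front line x=',l,len(q),q[:,1].min(),q[:,1].max())
```

```text
scene board ((0.8010902404785156, -0.23659415543079376), (0.3483333885669708, 0.4127931296825409), 76.76500701904297) [[0.5600000023841858, -0.35899999737739563], [0.9620000123977661, -0.453000009059906], [1.0420000553131104, -0.11400000005960464], [0.6399999856948853, -0.019999999552965164]] 2544
front line x= [-2.09502496  0.1823341 ] 22 -0.3715229885486703 -0.20260853104127707
top board ((0.8049590587615967, -0.23309701681137085), (0.34150126576423645, 0.4180775582790375), 75.58055877685547) [[0.5600000023841858, -0.34599998593330383], [0.9649999737739563, -0.45100000500679016], [1.0499999523162842, -0.11999999731779099], [0.6449999809265137, -0.01600000075995922]] 2511
front line x= [0.23350898 0.66166888] 477 -0.3431375147003736 -0.1640986111360589
```

View pics/crop0.png

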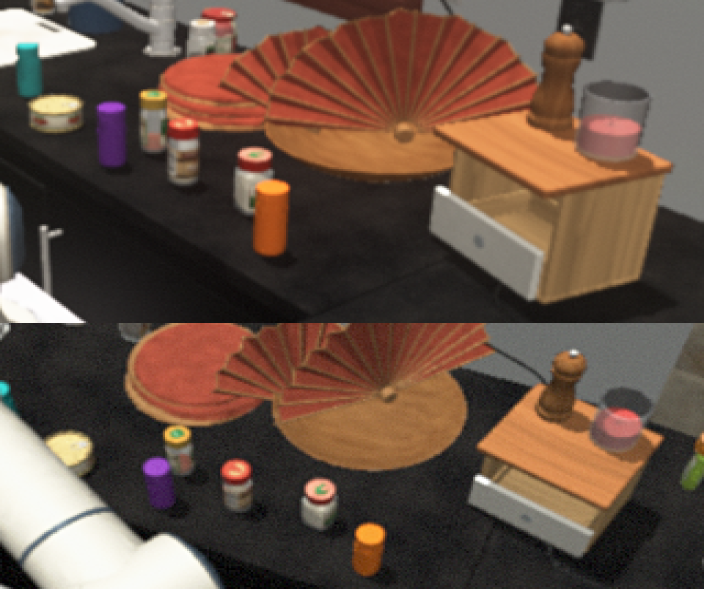

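The view shows the yellow-capped jar at scene px (239,206), the purple one to its left and the red and orange ones to its right. The station, with its drawer shut, is at the right and its steel dot is at about scene (387,267) and top (401,250). Next I triangulate the dot and the jar.

```bash
cat >> h.py <<'E'
def tri(obsv):
    A=[]
    for n,uv,o in obsv:
        m,C=cfw(n,o); p=cv2.undistortPoints(np.array([[uv]],float),np.array(m['K']),np.array(m['D'])).ravel()
        A+= [p[0]*C[2]-C[0],p[1]*C[2]-C[1]]
    A=np.array(A); return np.linalg.lstsq(A[:,:3],-A[:,3],rcond=None)[0]
def plan(p,Rt,o=None):
    "turn first, then shift in the new tool axes; prints pendant numbers"
    o=o or obs(); R0=R.from_quat(o['tool_rot']); rv=(R0.inv()*Rt).as_rotvec()
    n=int(np.ceil(np.degrees(np.linalg.norm(rv))/8.5)); 
    print('now',np.round(o['position'],4),'turn total',np.round(rv/2/np.pi,4),'rows>=',n)
    s=Rt.inv().apply(np.array(p)-o['position'])
    print('shift total (share)',np.round(s/.15,3),'m',np.round(s,4),'rows>=',int(np.ceil(np.linalg.norm(s)/.049)))
def st(yaw,tilt):
    "tool y along station y, z tilted from down towards station +x by tilt"
    c,s=np.cos(yaw),np.sin(yaw)
    D=np.array([[-c,-s,0],[-s,c,0],[0,0,-1]]).T
    return R.from_matrix(D)*R.from_euler('y',-tilt)
E
python3 - <<'E'
from h import *
def blob(n,roi,f):
    im=np.load(n+'im.npy');x0,y0,x1,y1=roi
    m=f(cv2.cvtColor(im[y0:y1,x0:x1],cv2.COLOR_BGR2HSV).astype(int),im[y0:y1,x0:x1].astype(int))
    v,u=np.nonzero(m);return (u.mean()+x0,v.mean()+y0,m.sum())
dot=[]
for n,g in (('scene',(387.3,266.8)),('top',(401,250))):
    im=cv2.cvtColor(np.load(n+'im.npy'),cv2.COLOR_BGR2GRAY).astype(float);u,v=map(int,np.round(g))
    w=im[v-5:v+6,u-5:u+6];k=np.clip(np.percentile(w,60)-15-w,0,None);V,U=np.mgrid[v-5:v+6,u-5:u+6]
    dot.append((n,((k*U).sum()/k.sum(),(k*V).sum()/k.sum()),None));print(dot[-1])
print('dot',tri(dot))
f=lambda h,b:(h[...,0]>17)&(h[...,0]<33)&(h[...,1]>110)&(h[...,2]>90)
cap=[]
for n,roi in (('scene',(228,184,255,205)),('top',(230,203,253,218))):
    b=blob(n,roi,f);print(b);cap.append((n,b[:2],None))
print('cap',tri(cap))
for n in ['scene','top']:
    c=np.load(n+'.npy')
    j=(abs(c[...,0]-.512)<.04)&(abs(c[...,1]-.32)<.04)&(c[...,2]>.098)&(c[...,2]<.115);q=c[j];print(n,'captop',q.mean(0),q.min(0),q.max(0),len(q))
    for lo,hi in((.03,.08),):
        w=(c[...,2]>lo)&(c[...,2]<hi)&(c[...,0]>.56)&(c[...,0]<.64)&(c[...,1]<-.12)&(c[...,1]>-.36)
        q=c[w];l=np.polyfit(q[:,1],q[:,0],1)
        for _ in range(8):
            e=q[:,0]-np.polyval(l,q[:,1]);k=abs(e)<max(.004,np.percentile(abs(e),70));l=np.polyfit(q[k,1],q[k,0],1)
        print(n,'front',l,k.sum(),np.degrees(-np.arctan(l[0])),q[k,1].min(),q[k,1].max())
    t=(abs(c[...,2]-.19)<.004)&(c[...,0]>.5)&(c[...,1]<-.1)&(c[...,1]>-.45)&(c[...,0]<.8)
    lab=cv2.connectedComponentsWithStats(t.astype(np.uint8))
    i=1+lab[2][1:,4].argmax();q=c[lab[1]==i];r=cv2.minAreaRect(q[:,:2].astype(np.float32));print('board',r,cv2.boxPoints(r).round(3).tolist())
E
```

```text
('scene', (np.float64(387.04405286343615), np.float64(266.80616740088107)), None)
('top', (np.float64(398.5187969924812), np.float64(252.21804511278197)), None)
dot [ 0.60655855 -0.24084092  0.04855452]
(np.float64(238.86170212765958), np.float64(192.5), np.int64(94))
(np.float64(240.19), np.float64(209.38), np.int64(100))
cap [0.51882212 0.32823963 0.09287909]
scene captop [0.51315556 0.31925696 0.10456089] [0.4944888  0.29821902 0.09819396] [0.53576704 0.34396222 0.11046894] 68
scene front [0.23654205 0.66257642] 811 -13.30825133703611 -0.34451046482357217 -0.14380915040833908
board ((0.683696448802948, -0.2627392113208771), (0.2199200540781021, 0.1970425397157669), 77.220947265625) [[0.5630000233650208, -0.3479999899864197], [0.7549999952316284, -0.3919999897480011], [0.8040000200271606, -0.1770000010728836], [0.6119999885559082, -0.1340000033378601]]
top captop [0.51322658 0.32361869 0.10616693] [0.49292739 0.30430218 0.09980527] [0.53615794 0.34349627 0.11209057] 91
top front [0.23241194 0.66124432] 470 -13.083946008178698 -0.3436495028680717 -0.14503550724165104
board ((0.6835119128227234, -0.2620604634284973), (0.216859832406044, 0.1966543197631836), 77.10060119628906) [[0.5630000233650208, -0.34599998593330383], [0.7549999952316284, -0.38999998569488525], [0.8040000200271606, -0.17800000309944153], [0.6119999885559082, -0.1340000033378601]]
```

Run:
```python
from h import *
y=np.radians(-13.1); u=np.array([np.cos(y),np.sin(y),0]); dot=np.array([.604,-.243,.05])
o=obs(); Rd=st(y,0); print('turn down'); plan([.42,.15,.23],Rd)
o2=dict(o);o2['position']=np.array([.42,.15,.23]);o2['tool_rot']=Rd.as_quat()
print('tilt then to above pre'); plan(dot-.08*u+[0,0,.15],st(y,np.radians(50)),o2)
```

```text
turn down
now [0.2396 0.5501 0.2312] turn total [-0.    -0.    -0.029] rows>= 2
shift total (share) [-1.776 -2.325  0.008] m [-0.2664 -0.3488  0.0012] rows>= 9
tilt then to above pre
now [0.42 0.15 0.23] turn total [ 0.     -0.1389  0.    ] rows>= 6
shift total (share) [-0.654 -2.274  1.09 ] m [-0.098  -0.3411  0.1635] rows>= 8
```

```bash
python3 -m pendant '[[[0,0,0,0,0,-0.0145,1],[0,0,0,0,0,-0.0145,1],[-0.2,-0.26,0,0,0,0,1],[-0.2,-0.26,0,0,0,0,1],[-0.2,-0.26,0,0,0,0,1],[-0.2,-0.26,0,0,0,0,1],[-0.2,-0.26,0,0,0,0,1],[-0.2,-0.26,0,0,0,0,1],[-0.2,-0.26,0,0,0,0,1],[-0.2,-0.26,0,0,0,0,1]]]' && python3 -m pendant '[[[-0.17,-0.24,0,0,0,0,1],[0,0,0,0,-0.0232,0,1],[0,0,0,0,-0.0232,0,1],[0,0,0,0,-0.0232,0,1],[0,0,0,0,-0.0232,0,1],[0,0,0,0,-0.0232,0,1],[0,0,0,0,-0.0232,0,1]]]'
python3 - <<'E'
from h import *
y=np.radians(-13.1); u=np.array([np.cos(y),np.sin(y),0]); dot=np.array([.604,-.243,.05])
plan(dot-.08*u+[0,0,.15],st(y,np.radians(50)))
E
```

```text
clock: 1.5
position: [0.403, 0.19, 0.2316]
tool_rot: [0.114, 0.993, 0.0, 0.001]
force: [1.3, 1.2, 0.2]
width: 0.0
finger_force: 0.0
clock: 2.2
position: [0.4282, 0.162, 0.2316]
tool_rot: [0.106, 0.9, -0.054, 0.42]
force: [0.9, -1.2, -1.0]
width: 0.0001
finger_force: 0.0
now [0.4282 0.162  0.2316] turn total [-0.002   0.0003  0.0001] rows>= 1
shift total (share) [-0.623 -2.364  1.07 ] m [-0.0934 -0.3547  0.1605] rows>= 9
```

```bash
python3 -m pendant '[[[-0.062,-0.236,0.107,0,0,0,1],[-0.062,-0.236,0.107,0,0,0,1],[-0.062,-0.236,0.107,0,0,0,1],[-0.062,-0.236,0.107,0,0,0,1],[-0.062,-0.236,0.107,0,0,0,1],[-0.062,-0.236,0.107,0,0,0,1],[-0.062,-0.236,0.107,0,0,0,1],[-0.062,-0.236,0.107,0,0,0,1],[-0.062,-0.236,0.107,0,0,0,1],[-0.062,-0.236,0.107,0,0,0,1]]]' && python3 -m pendant '[[[0,0,0,0,0,0,1],[0,0,0,0,0,0,1]]]'
python3 - <<'E'
from h import *
o=obs();im,d=env.snapshot('wrist');cv2.imwrite('pics/w1.png',im);c=cloud('wrist',d,o)
y=np.radians(-13.1); u=np.array([np.cos(y),np.sin(y),0]); dot=np.array([.604,-.243,.05])
print(env.camera_model('wrist')['mount'])
for r in env.silhouettes('drawer_front','wrist'):
    q=c[r['region']&(d>0)];q=q[(q[:,2]>.03)&(q[:,2]<.08)]
    if len(q)<50: continue
    l=np.polyfit(q[:,1],q[:,0],1)
    for _ in range(8):
        e=q[:,0]-np.polyval(l,q[:,1]);k=abs(e)<max(.003,np.percentile(abs(e),60));l=np.polyfit(q[k,1],q[k,0],1)
    print(r['conf'],r['extent'],l,np.degrees(-np.arctan(l[0])),q[k].min(0),q[k].max(0),'x at -.243',np.polyval(l,-.243))
plan(dot-.04*u+[0,0,0],st(y,np.radians(50)))
E
```

```text
clock: 3.2
position: [0.5595, -0.1967, 0.212]
tool_rot: [0.115, 0.904, -0.07, 0.405]
force: [0.0, -0.3, 0.4]
width: -0.0004
finger_force: 0.0
clock: 3.4
position: [0.5591, -0.1958, 0.2108]
tool_rot: [0.116, 0.905, -0.07, 0.403]
force: [0.4, 0.7, -0.2]
width: -0.0001
finger_force: 0.0
[[-9.92291377e-04 -9.48289501e-01 -3.17405162e-01  8.20529904e-02]
 [ 9.99999471e-01 -8.55105184e-04 -5.71520584e-04  6.82630445e-04]
 [ 2.70552170e-04 -3.17405561e-01  9.48289848e-01 -1.43440173e-01]
 [ 0.00000000e+00  0.00000000e+00  0.00000000e+00  1.00000000e+00]]
0.86 [111.8, 62.0, 368.1, 191.6] [0.23727811 0.66151512] -13.348183527193601 [ 0.57993022 -0.34167143  0.0300009 ] [ 0.63023017 -0.14392185  0.07999769] x at -.243 0.6038565392930151
now [ 0.5597 -0.1938  0.2116] turn total [-0.0081 -0.0046  0.    ] rows>= 1
shift total (share) [ 0.764 -0.253  0.766] m [ 0.1146 -0.0379  0.1149] rows>= 4
```

View pics/w1.png

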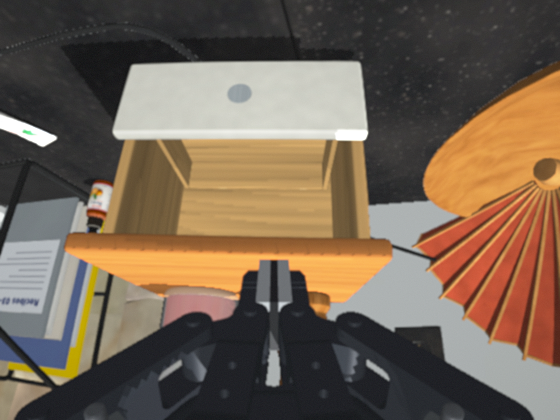

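The wrist view shows the drawer's white front at px 112–368 × 62–137, with the steel dot at (239,93). The board edge is below it, and the front position matches what I measured. Going in front of the dot.

```bash
python3 -m pendant '[[[0,0,0,-0.0081,-0.0046,0,1],[0.127,-0.042,0.128,0,0,0,1],[0.127,-0.042,0.128,0,0,0,1],[0.127,-0.042,0.128,0,0,0,1],[0.127,-0.042,0.128,0,0,0,1],[0.127,-0.042,0.128,0,0,0,1],[0.127,-0.042,0.128,0,0,0,1],[0,0,0,0,0,0,1],[0,0,0,0,0,0,1]]]'
python3 - <<'E'
from h import *
y=np.radians(-13.2); u=np.array([np.cos(y),np.sin(y),0]); dot=np.array([.604,-.243,.05])
plan(dot,st(y,np.radians(50)))
o=obs();print(R.from_quat(o['tool_rot']).inv().apply(u)/.15*.01, 'share per 10mm along +u')
E
```

```text
clock: 4.4
position: [0.5659, -0.2334, 0.0503]
tool_rot: [0.103, 0.9, -0.048, 0.42]
force: [0.9, -0.7, 0.5]
width: 0.0
finger_force: 0.0
now [ 0.5659 -0.2334  0.0503] turn total [ 0.0004 -0.      0.0003] rows>= 1
shift total (share) [-0.167 -0.004  0.202] m [-0.0251 -0.0006  0.0303] rows>= 1
[-0.04286061 -0.00019431  0.05106246] share per 10mm along +u
```

```bash
python3 -m pendant '[[[-0.0429,0,0.0511,0,0,0,1],[-0.0429,0,0.0511,0,0,0,1],[-0.0429,0,0.0511,0,0,0,1],[-0.0215,0,0.0256,0,0,0,1],[-0.0215,0,0.0256,0,0,0,1],[-0.0215,0,0.0256,0,0,0,1],[0,0,0,0,0,0,1]]]' && python3 -m pendant '[[[-0.009,0,0.0102,0,0,0,1],[0,0,0,0,0,0,1]]]'
```

```text
clock: 5.1
position: [0.6099, -0.2448, 0.052]
tool_rot: [0.103, 0.9, -0.049, 0.421]
force: [-15.6, 5.9, 9.2]
width: 0.0
finger_force: 8.1
clock: 5.3
position: [0.6106, -0.245, 0.0517]
tool_rot: [0.102, 0.901, -0.048, 0.42]
force: [-46.2, 13.7, 24.3]
width: -0.0001
finger_force: 23.9
```

```bash
python3 -m pendant '[[[0.17,0,-0.205,0,0,0,1],[0.17,0,-0.205,0,0,0,1],[0.17,0,-0.205,0,0,0,1],[0.17,0,-0.205,0,0,0,1],[-0.2,0,-0.2,0,0,0,1],[-0.2,0,-0.2,0,0,0,1],[-0.2,0,-0.2,0,0,0,0],[0,0,0,0,0,0,0],[0,0,0,0,0,0,0],[0,0,0,0,0,0,0]]]'
python3 - <<'E'
from h import *
o=obs()
im,d=env.snapshot('scene');c=cloud('scene',d)
im2,d2=env.snapshot('top');c2=cloud('top',d2)
for n,c in(('s',c),('t',c2)):
    z=c[...,2]
    for r in env.silhouettes('drawer_front','scene' if n=='s' else 'top'):
        m=r['region']&(z>.03)&(z<.08);q=c[m]
        if len(q)<20: continue
        l=[.235,0];e=q[:,0]-.235*q[:,1];print(n,r['conf'],'line offset pct',np.percentile(e,[2,10,30,50,70]).round(4))
cv2.imwrite('pics/top1.png',im2)
y=np.radians(-13.2)
jar=np.array([.514,.3225])
print('to above jar, tool down'); plan([*jar,.25],st(0,0)); plan([*jar,.25],st(y,0))
E
```

```text
clock: 6.3
position: [0.4763, -0.2296, 0.1851]
tool_rot: [0.101, 0.906, -0.041, 0.408]
force: [0.9, -0.1, -0.4]
width: 0.0582
finger_force: 0.0
s 0.78 line offset pct [0.5474 0.5488 0.5508 0.6099 0.6715]
t 0.91 line offset pct [0.5465 0.5485 0.5928 0.6723 0.6985]
to above jar, tool down
now [ 0.4763 -0.2297  0.1849] turn total [-0.0134  0.1342 -0.0333] rows>= 6
shift total (share) [-0.251  3.681 -0.434] m [-0.0377  0.5522 -0.0651] rows>= 12
now [ 0.4763 -0.2297  0.1849] turn total [0.0022 0.1346 0.0011] rows>= 6
shift total (share) [ 0.596  3.641 -0.434] m [ 0.0894  0.5462 -0.0651] rows>= 12
```

```bash
python3 -m pendant '[[[0,0,-0.1,0.0004,0.0224,0,0],[0,0,-0.1,0.0004,0.0224,0,0],[0,0,-0.1,0.0004,0.0224,0,0],[0,0,-0.1,0.0004,0.0224,0,0],[0,0,0,0.0004,0.0224,0,0],[0,0,0,0.0004,0.0226,0.001,0],[0.04,0.26,0,0,0,0,0],[0.04,0.26,0,0,0,0,0],[0.04,0.26,0,0,0,0,0],[0.04,0.26,0,0,0,0,0]]]' && python3 -m pendant '[[[0.04,0.26,0,0,0,0,0],[0.04,0.26,0,0,0,0,0],[0.04,0.26,0,0,0,0,0],[0.04,0.26,0,0,0,0,0],[0.04,0.26,0,0,0,0,0],[0.04,0.26,0,0,0,0,0],[0.04,0.26,0,0,0,0,0],[0.04,0.26,0,0,0,0,0],[0,0,0,0,0,0,0]]]'
python3 - <<'E'
from h import *
plan([.514,.3225,.25],st(np.radians(-13.2),0))
E
```

```text
clock: 7.5
position: [0.4546, -0.0637, 0.2322]
tool_rot: [0.116, 0.993, -0.002, -0.0]
force: [0.9, 0.6, 0.2]
width: 0.0855
finger_force: 0.0
clock: 8.4
position: [0.4785, 0.2534, 0.23]
tool_rot: [0.113, 0.994, -0.002, -0.001]
force: [0.3, -0.6, -0.6]
width: 0.0855
finger_force: 0.0
now [0.4785 0.2534 0.23  ] turn total [-0.0007 -0.0002  0.0006] rows>= 1
shift total (share) [-0.125  0.502 -0.133] m [-0.0188  0.0753 -0.02  ] rows>= 2
```

```bash
cat > jar.py <<'E'
from h import *
import sys
o=obs();im,d=env.snapshot('wrist');c=cloud('wrist',d,o);cv2.imwrite('pics/w_%s.png'%sys.argv[1],im)
h=cv2.cvtColor(im,cv2.COLOR_BGR2HSV).astype(int)
near=(np.hypot(c[...,0]-.514,c[...,1]-.3225)<.045)&(c[...,2]>.07)
m=near&(h[...,0]>15)&(h[...,0]<34)&(h[...,1]>100)&(h[...,2]>70)
q=c[m];print('cap px',m.sum());
if m.sum()>30:
    t=q[q[:,2]>np.percentile(q[:,2],60)-.0];zt=np.median(c[near&(c[...,2]>np.percentile(q[:,2],90)-.004)][:,2])
    t=c[near&(abs(c[...,2]-zt)<.004)]
    cc,r=cv2.minEnclosingCircle(t[:,:2].astype(np.float32));print('top z',zt,'circle',np.round(cc,4),r,'mean',t.mean(0))
    v,u=np.nonzero(near&(abs(c[...,2]-zt)<.004));print('px',u.mean(),v.mean(),u.min(),u.max(),v.min(),v.max())
    plan([cc[0],cc[1],.068],st(np.radians(-13.2),0))
E
python3 jar.py a
python3 -m pendant '[[[-0.06,0.25,0,-0.0007,-0.0002,0.0006,0],[-0.065,0.252,0,0,0,0,0],[0,0,0,0,0,0,0]]]'
python3 jar.py b
```

```text
cap px 1480
top z 0.29524576114024376 circle [0.4876 0.3122] 0.018403759226202965 mean [0.48629891 0.31205392 0.29607185]
px 466.2953813104189 369.2218045112782 414 526 336 418
now [0.4787 0.2513 0.2303] turn total [-0.0009 -0.0001  0.0004] rows>= 1
shift total (share) [0.035 0.409 1.082] m [0.0053 0.0613 0.1623] rows>= 4
clock: 8.75
position: [0.5159, 0.32, 0.2283]
tool_rot: [0.117, 0.993, -0.001, -0.0]
force: [-0.6, -0.7, -1.7]
width: 0.0854
finger_force: 0.0
cap px 1501
top z 0.30730521108356523 circle [0.5098 0.3223] 0.044193293899297714 mean [0.50264411 0.32421273 0.30777521]
px 274.0828081489081 388.84786750696173 109 440 361 419
now [0.5154 0.3185 0.2293] turn total [-0.0004 -0.     -0.0007] rows>= 1
shift total (share) [0.042 0.016 1.075] m [0.0063 0.0025 0.1613] rows>= 4
```

```bash
sed -i 's/(c\[...,2\]>.07)$/(c[...,2]>.07)\&(c[...,2]<.13)/' jar.py; python3 jar.py c
```

```text
cap px 1474
top z 0.10604357002710985 circle [0.516 0.325] 0.020748808979988098 mean [0.5151129  0.32519816 0.10600477]
px 280.8616452991453 198.2596153846154 257 305 174 222
now [0.5152 0.3177 0.2303] turn total [-0.0003  0.0002 -0.0008] rows>= 1
shift total (share) [0.006 0.049 1.082] m [0.0009 0.0073 0.1623] rows>= 4
```

View pics/w_b.png

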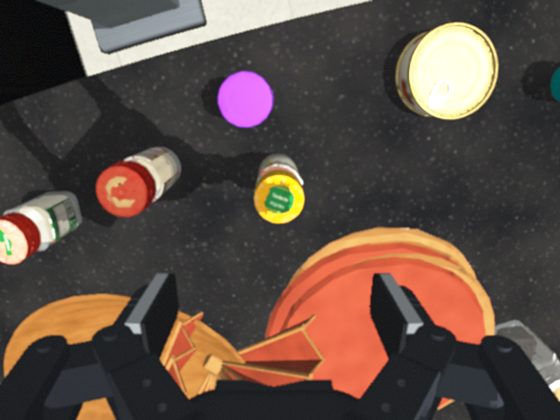

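The yellow cap is at px (280,198) with clear space round it. The purple jar is at (246,99), the red one at (130,185) and the tin at (450,70). The jar axis is at (0.516, 0.325) and its top at 0.106, matching the text. Grasping.

```bash
python3 -m pendant '[[[0.006,0.045,0.147,0,0,-0.0006,0],[0,0,0.25,0,0,0,0],[0,0,0.25,0,0,0,0],[0,0,0.25,0,0,0,0],[0,0,0.15,0,0,0,0],[0,0,0.1,0,0,0,0],[0,0,0,0,0,0,0]]]' && python3 -m pendant '[[[0,0,0,0,0,0,1],[0,0,0,0,0,0,1],[0,0,0,0,0,0,1],[0,0,0,0,0,0,1],[0,0,0,0,0,0,1],[0,0,0,0,0,0,1]]]'
```

```text
clock: 9.55
position: [0.5152, 0.3233, 0.0578]
tool_rot: [0.116, 0.993, -0.001, 0.0]
force: [-0.0, -0.1, 0.1]
width: 0.085
finger_force: 0.0
clock: 10.15
position: [0.517, 0.3253, 0.0617]
tool_rot: [0.115, 0.993, 0.001, 0.003]
force: [-0.4, -1.5, 5.5]
width: 0.0399
finger_force: 60.1
```

```bash
python3 -m pendant '[[[0,0,-0.1,0,0,0,1],[0,0,-0.25,0,0,0,1],[0,0,-0.25,0,0,0,1],[0,0,-0.25,0,0,0,1],[0,0,-0.25,0,0,0,1],[0,0,0,0,0,0,1]]]'
python3 - <<'E'
from h import *
plan([.537,-.2275,.22],st(np.radians(-13.2),0))
E
```

```text
clock: 10.75
position: [0.5173, 0.3262, 0.2332]
tool_rot: [0.115, 0.993, 0.003, 0.006]
force: [0.5, 1.5, -0.3]
width: 0.04
finger_force: 60.6
now [0.5173 0.3262 0.2332] turn total [ 0.0013  0.0018 -0.0001] rows>= 1
shift total (share) [-0.971 -3.564  0.088] m [-0.1456 -0.5345  0.0132] rows>= 12
```

```bash
python3 -m pendant '[[[-0.065,-0.24,0,0,0,0,1],[-0.065,-0.24,0,0,0,0,1],[-0.065,-0.24,0,0,0,0,1],[-0.065,-0.24,0,0,0,0,1],[-0.065,-0.24,0,0,0,0,1],[-0.065,-0.24,0,0,0,0,1],[-0.065,-0.24,0,0,0,0,1],[-0.065,-0.24,0,0,0,0,1],[-0.065,-0.24,0,0,0,0,1],[-0.065,-0.24,0,0,0,0,1]]]' && python3 -m pendant '[[[-0.065,-0.24,0,0,0,0,1],[-0.065,-0.24,0,0,0,0,1],[-0.065,-0.24,0,0,0,0,1],[-0.065,-0.24,0,0,0,0,1],[-0.06,-0.2,0,0,0,0,1],[0,0,0,0,0,0,1],[0,0,0,0,0,0,1]]]'
python3 - <<'E'
from h import *
y=np.radians(-13.2)
o=obs();im,d=env.snapshot('wrist');c=cloud('wrist',d,o);cv2.imwrite('pics/w3.png',im)
u=np.array([np.cos(y),np.sin(y)]);v=np.array([-u[1],u[0]]);dot=np.array([.603,-.243])
q=c[(d>0)];s=np.stack([(q[:,:2]-dot)@u,(q[:,:2]-dot)@v,q[:,2]],1)
k=(abs(s[:,2]-.088)<.004)&(s[:,0]<-.05)&(s[:,0]>-.15)&(abs(s[:,1])<.12);print('panel top: along, across',np.percentile(s[k],[3,50,97],axis=0).round(4),k.sum())
f=(abs(s[:,2]-.026)<.004)&(s[:,0]<0)&(s[:,0]>-.11)&(abs(s[:,1])<.075);print('floor',np.percentile(s[f],[3,50,97],axis=0).round(4),f.sum())
wl=(abs(s[:,2]-.062)<.003)&(s[:,0]<0)&(s[:,0]>-.09)&(abs(s[:,1])<.11);print('walls',np.sort(s[wl][:,1])[::max(1,wl.sum()//12)].round(3))
plan([.537,-.2275,.22],st(y,0))
E
```

```text
clock: 11.75
position: [0.5277, -0.049, 0.2246]
tool_rot: [0.115, 0.993, -0.0, 0.001]
force: [0.5, -1.9, -1.0]
width: 0.0402
finger_force: 60.8
clock: 12.45
position: [0.5346, -0.2283, 0.2243]
tool_rot: [0.116, 0.993, 0.0, 0.001]
force: [-0.4, 0.9, -1.5]
width: 0.0402
finger_force: 60.8
panel top: along, across [[-0.1086 -0.093   0.0849]
 [-0.1033  0.001   0.0881]
 [-0.0974  0.095   0.0896]] 3505
floor [[-0.0841 -0.0714  0.0251]
 [-0.0549  0.0023  0.0265]
 [-0.0048  0.0715  0.0279]] 8548
walls [-0.085 -0.084 -0.083 -0.082 -0.081 -0.081 -0.08   0.082  0.083  0.084
  0.084  0.085  0.086]
now [ 0.5348 -0.2275  0.2246] turn total [ 0.0001  0.0003 -0.0002] rows>= 1
shift total (share) [-0.014  0.003  0.03 ] m [-0.0021  0.0005  0.0046] rows>= 1
```

View pics/w3.png

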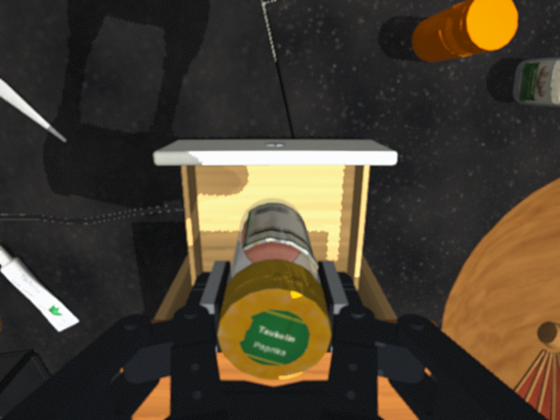

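The jar hangs upright in the grip, with its cap at px (275,320). Below it the drawer is fully open, with the panel at rows 140–165 and the floor at z 0.0265. The numbers agree, so I lower it.

```bash
python3 -m pendant '[[[-0.014,0,0.12,0,0,0,1],[0,0,0.18,0,0,0,1],[0,0,0.18,0,0,0,1],[0,0,0.18,0,0,0,1],[0,0,0.13,0,0,0,1],[0,0,0.08,0,0,0,1],[0,0,0,0,0,0,1],[0,0,0,0,0,0,1]]]'; python3 -m pendant '[[[0,0,0.015,0,0,0,1],[0,0,0,0,0,0,1]]]'
```

```text
clock: 13.3
position: [0.5378, -0.2281, 0.0955]
tool_rot: [0.115, 0.993, -0.0, 0.002]
force: [0.6, -0.3, -1.4]
width: 0.0401
finger_force: 60.9
clock: 13.5
position: [0.5378, -0.2288, 0.0933]
tool_rot: [0.115, 0.993, -0.0, 0.002]
force: [-0.8, -0.1, -1.1]
width: 0.04
finger_force: 60.9
```

```bash
python3 -m pendant '[[[0,0,0.015,0,0,0,1],[0,0,0,0,0,0,1]]]'; python3 -m pendant '[[[0,0,0.012,0,0,0,1],[0,0,0,0,0,0,1]]]';python3 -m pendant '[[[0,0,0.007,0,0,0,1],[0,0,0,0,0,0,1]]]'
```

```text
clock: 13.7
position: [0.5373, -0.2287, 0.0899]
tool_rot: [0.115, 0.993, -0.0, 0.001]
force: [0.2, -0.0, -1.4]
width: 0.04
finger_force: 60.9
clock: 13.9
position: [0.5373, -0.2286, 0.0879]
tool_rot: [0.115, 0.993, -0.0, 0.001]
force: [0.3, -0.5, -1.9]
width: 0.0404
finger_force: 60.9
clock: 14.1
position: [0.5374, -0.2287, 0.0877]
tool_rot: [0.115, 0.993, -0.0, 0.002]
force: [-2.0, 0.8, 3.5]
width: 0.0401
finger_force: 61.2
```

Contact with the floor (force changed by about +5 N). Releasing and retreating upward.

```bash
python3 -m pendant '[[[0,0,0,0,0,0,0.7],[0,0,0,0,0,0,0.6],[0,0,0,0,0,0,0.5],[0,0,0,0,0,0,0],[0,0,0,0,0,0,0],[0,0,0,0,0,0,0],[0,0,-0.1,0,0,0,0],[0,0,-0.2,0,0,0,0],[0,0,-0.3,0,0,0,0],[0,0,-0.3,0,0,0,0]]]'
python3 - <<'E'
from h import *
y=np.radians(-13.2)
o=obs();im,d=env.snapshot('wrist');c=cloud('wrist',d,o);cv2.imwrite('pics/w4.png',im)
u=np.array([np.cos(y),np.sin(y)]);v=np.array([-u[1],u[0]]);dot=np.array([.603,-.243])
q=c[(d>0)];s=np.stack([(q[:,:2]-dot)@u,(q[:,:2]-dot)@v,q[:,2]],1)
k=(abs(s[:,2]-.132)<.008)&(s[:,0]<-.03)&(s[:,0]>-.12)&(abs(s[:,1])<.05);print('jar top',np.percentile(s[k],[3,50,97],axis=0).round(4),k.sum())
k=(abs(s[:,2]-.088)<.004)&(s[:,0]<-.085)&(s[:,0]>-.15)&(abs(s[:,1])<.12);print('panel',np.percentile(s[k],[3,50,97],axis=0).round(4),k.sum())
# to pre-push pose: 50 mm ahead of the open front, z .05
p=np.array([*(dot-.22*u),.20]);plan(p,st(y,np.radians(50)))
E
```

```text
clock: 15.1
position: [0.5366, -0.2283, 0.2242]
tool_rot: [0.115, 0.993, -0.0, 0.001]
force: [0.5, -0.8, -0.6]
width: 0.0853
finger_force: 0.0
jar top [[-0.0872 -0.0189  0.127 ]
 [-0.0699 -0.0012  0.132 ]
 [-0.051   0.0163  0.1333]] 2415
panel [[-0.1084 -0.0931  0.0854]
 [-0.103   0.0004  0.0881]
 [-0.0967  0.095   0.0897]] 3673
now [ 0.5385 -0.2292  0.2345] turn total [-5.000e-04 -1.364e-01  1.000e-04] rows>= 6
shift total (share) [ 0.837  0.009 -0.639] m [ 0.1255  0.0013 -0.0958] rows>= 4
```

View pics/w4.png

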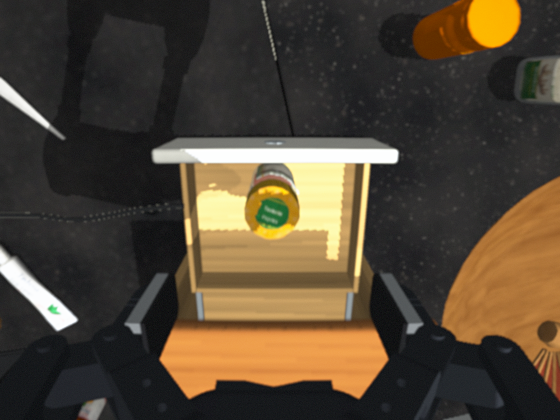

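The jar stands upright on the drawer floor, with its cap at px (272,213), its top at 0.132 and an 8 mm gap to the front panel. Next I go round in front with closed fingers.

```bash
python3 -m pendant '[[[0.2,0,0,0,0,0,1],[0.2,0,0,0,0,0,1],[0.21,0,0,0,0,0,1],[0,0,0,0,-0.0229,0,1],[0,0,0,0,-0.0229,0,1],[0,0,0,0,-0.0229,0,1],[0,0,0,0,-0.0229,0,1],[0,0,0,0,-0.0229,0,1],[0,0,0,0,-0.0229,0,1],[0,0,0,0,0,0,1]]]'
python3 - <<'E'
from h import *
y=np.radians(-13.2);u=np.array([np.cos(y),np.sin(y)]);dot=np.array([.603,-.243])
plan([*(dot-.15*u),.05],st(y,np.radians(50)))
E
```

```text
clock: 16.15
position: [0.4744, -0.229, 0.2205]
tool_rot: [0.105, 0.907, -0.04, 0.406]
force: [-0.0, -0.5, 0.2]
width: -0.0001
finger_force: 0.0
now [ 0.4744 -0.229   0.2205] turn total [ 0.0019 -0.005  -0.0008] rows>= 1
shift total (share) [0.963 0.105 0.62 ] m [0.1445 0.0157 0.0931] rows>= 4
```

```bash
python3 -m pendant '[[[0.0,0,-0.0,0.0019,-0.005,-0.0008,1],[0.19,0.02,0.125,0,0,0,1],[0.19,0.02,0.125,0,0,0,1],[0.19,0.02,0.125,0,0,0,1],[0,0,0,0,0,0,1]]]'
python3 - <<'E'
from h import *
y=np.radians(-13.2);u=np.array([np.cos(y),np.sin(y)]);dot=np.array([.603,-.243])
o=obs();print(np.round(o['joint_positions'],3),np.round(o['force'],1),'along',(o['position'][:2]-dot)@u)
plan([*(dot-.145*u),.05],st(y,np.radians(50)))
E
```

```text
clock: 16.65
position: [0.4791, -0.2259, 0.1182]
tool_rot: [0.101, 0.904, -0.043, 0.413]
force: [0.4, -0.5, -0.8]
width: 0.0003
finger_force: 0.0
[-0.764 -0.855  2.361  0.515  0.925 -2.273] [ 0.4 -0.5 -0.8] along -0.12454638985777335
now [ 0.4791 -0.2259  0.1182] turn total [ 0.0017 -0.0025  0.0005] rows>= 1
shift total (share) [0.436 0.078 0.188] m [0.0654 0.0117 0.0282] rows>= 2
```

Joint 2 is at its limit with this tilt, so I use 40° instead. That still clears the board by more than 20 mm.

```bash
python3 -m pendant '[[[0,0,0,0.001,0.0127,0,1],[0,0,0,0.0007,0.0127,0.0005,1],[0.05,0,-0.03,0,0,0,1],[0,0,0,0,0,0,1]]]'
python3 - <<'E'
from h import *
y=np.radians(-13.2);u=np.array([np.cos(y),np.sin(y)]);dot=np.array([.603,-.243])
o=obs();print(np.round(o['joint_positions'],3),np.round(o['force'],1),'along',(o['position'][:2]-dot)@u)
plan([*(dot-.14*u),.05],st(y,np.radians(40)))
E
```

```text
clock: 17.05
position: [0.4731, -0.2265, 0.1264]
tool_rot: [0.107, 0.932, -0.043, 0.345]
force: [0.2, -0.3, 0.8]
width: 0.0001
finger_force: 0.0
[-0.704 -0.759  2.233  0.346  1.04  -2.125] [ 0.2 -0.3  0.8] along -0.1302523913488264
now [ 0.4731 -0.2265  0.1264] turn total [-0.0009  0.0018  0.0005] rows>= 1
shift total (share) [0.377 0.091 0.348] m [0.0566 0.0136 0.0522] rows>= 2
```

```bash
python3 -m pendant '[[[0.095,0.023,0.087,-0.0009,0.0018,0.0005,1],[0.095,0.023,0.087,0,0,0,1],[0.095,0.023,0.087,0,0,0,1],[0.095,0.023,0.087,0,0,0,1],[0,0,0,0,0,0,1],[0,0,0,0,0,0,1]]]'
python3 - <<'E'
from h import *
y=np.radians(-13.2);u=np.array([np.cos(y),np.sin(y)]);dot=np.array([.603,-.243])
o=obs();print(np.round(o['joint_positions'],3),np.round(o['force'],1),'along',(o['position'][:2]-dot)@u)
plan([*(dot-.112*u),.05],st(y,np.radians(40)))
print(R.from_quat(o['tool_rot']).inv().apply([*u,0])/.15*.01, 'share per 10mm along +u')
E
```

```text
clock: 17.65
position: [0.4654, -0.2102, 0.0451]
tool_rot: [0.109, 0.934, -0.038, 0.338]
force: [-1.1, -0.2, -0.1]
width: 0.0
finger_force: 0.0
[-0.68  -0.757  2.371  0.361  0.917 -2.15 ] [-1.1 -0.2 -0.1] along -0.1414603132290388
now [ 0.4654 -0.2102  0.0451] turn total [ 0.0003 -0.0006 -0.0004] rows>= 1
shift total (share) [-0.171 -0.004  0.101] m [-0.0257 -0.0005  0.0152] rows>= 1
[-5.12207576e-02  4.06059243e-05  4.26717329e-02] share per 10mm along +u
```

```bash
python3 -m pendant '[[[-0.0363,0,0.0085,0,0,0,1],[-0.0363,0,0.0085,0,0,0,1],[-0.0256,0,0.0213,0,0,0,1],[-0.0256,0,0.0213,0,0,0,1],[-0.0256,0,0.0213,0,0,0,1],[-0.0102,0,0.0085,0,0,0,1],[-0.0102,0,0.0085,0,0,0,1],[-0.0102,0,0.0085,0,0,0,1],[-0.0205,0,0.0171,0,0,0,1],[-0.0205,0,0.0171,0,0,0,1]]]'
python3 -m pendant '[[[-0.0256,0,0.0213,0,0,0,1],[-0.0256,0,0.0213,0,0,0,1],[-0.0256,0,0.0213,0,0,0,1],[-0.0256,0,0.0213,0,0,0,1]]]'
python3 - <<'E'
from h import *
y=np.radians(-13.2);u=np.array([np.cos(y),np.sin(y)]);dot=np.array([.603,-.243])
o=obs();print('along',(o['position'][:2]-dot)@u);plan([*(dot+.005*u),.05],st(y,np.radians(40)))
E
```

```text
clock: 18.65
position: [0.5035, -0.2192, 0.05]
tool_rot: [0.109, 0.934, -0.038, 0.338]
force: [-3.5, 0.1, 1.5]
width: 0.0005
finger_force: 1.8
clock: 19.05
position: [0.5232, -0.2239, 0.05]
tool_rot: [0.109, 0.934, -0.038, 0.338]
force: [-3.9, 0.3, 1.9]
width: 0.0
finger_force: 2.0
along -0.0820278361070094
now [ 0.5232 -0.2239  0.05  ] turn total [ 0.0003 -0.0006 -0.0003] rows>= 1
shift total (share) [-0.444 -0.003  0.373] m [-0.0666 -0.0004  0.056 ] rows>= 2
```

```bash
python3 -m pendant '[[[-0.0256,0,0.0213,0,0,0,1],[-0.0256,0,0.0213,0,0,0,1],[-0.0256,0,0.0213,0,0,0,1],[-0.0256,0,0.0213,0,0,0,1],[-0.0256,0,0.0213,0,0,0,1],[-0.0256,0,0.0213,0,0,0,1],[-0.0256,0,0.0213,0,0,0,1],[-0.0256,0,0.0213,0,0,0,1],[-0.0256,0,0.0213,0,0,0,1],[-0.0256,0,0.0213,0,0,0,1]]]'
python3 -m pendant '[[[-0.0256,0,0.0213,0,0,0,1],[-0.0256,0,0.0213,0,0,0,1],[-0.0256,0,0.0213,0,0,0,1],[-0.0256,0,0.0213,0,0,0,1],[-0.0154,0,0.0128,0,0,0,1],[-0.0102,0,0.0085,0,0,0,1],[0,0,0,0,0,0,1]]]'
python3 -m pendant '[[[-0.0102,0,0.0085,0,0,0,1],[-0.0102,0,0.0085,0,0,0,1],[0,0,0,0,0,0,1]]]'
python3 - <<'E'
from h import *
y=np.radians(-13.2);u=np.array([np.cos(y),np.sin(y)]);dot=np.array([.603,-.243])
o=obs();print('along',(o['position'][:2]-dot)@u)
E
```

```text
clock: 20.05
position: [0.5718, -0.2353, 0.0501]
tool_rot: [0.109, 0.934, -0.038, 0.338]
force: [-4.3, 0.0, -0.3]
width: -0.0002
finger_force: 2.2
clock: 20.75
position: [0.5959, -0.241, 0.0501]
tool_rot: [0.109, 0.934, -0.038, 0.338]
force: [-2.4, -0.4, -0.5]
width: -0.0
finger_force: 1.7
clock: 21.05
position: [0.5998, -0.2419, 0.0502]
tool_rot: [0.109, 0.934, -0.038, 0.338]
force: [-3.6, -0.1, -2.3]
width: 0.0001
finger_force: 1.7
along -0.0034150372917663447
```

```bash
python3 -m pendant '[[[-0.0102,0,0.0085,0,0,0,1],[-0.0102,0,0.0085,0,0,0,1],[-0.0102,0,0.0085,0,0,0,1],[0,0,0,0,0,0,1]]]'
python3 -m pendant '[[[-0.0102,0,0.0085,0,0,0,1],[0,0,0,0,0,0,1]]]'
```

```text
clock: 21.45
position: [0.6056, -0.2433, 0.0502]
tool_rot: [0.109, 0.934, -0.038, 0.338]
force: [-4.1, 0.2, -1.5]
width: 0.0003
finger_force: 1.9
clock: 21.65
position: [0.6072, -0.2436, 0.0501]
tool_rot: [0.109, 0.934, -0.038, 0.338]
force: [-9.0, 1.3, -0.2]
width: 0.0002
finger_force: 4.3
```

```bash
python3 -m pendant '[[[-0.0051,0,0.0043,0,0,0,1],[0,0,0,0,0,0,1]]]'
```

```text
clock: 21.85
position: [0.6078, -0.2438, 0.05]
tool_rot: [0.109, 0.934, -0.038, 0.338]
force: [-12.2, 1.3, 4.1]
width: -0.0002
finger_force: 6.3
```

```bash
python3 -m pendant '[[[-0.0051,0,0.0043,0,0,0,1],[0,0,0,0,0,0,1]]]'
```

```text
clock: 22.05
position: [0.6085, -0.2439, 0.05]
tool_rot: [0.109, 0.934, -0.038, 0.337]
force: [-15.8, 2.8, 5.3]
width: 0.0002
finger_force: 8.5
```

The drawer is at the firm stop with about 16 N. I back off gently and watch whether the front stays.

```bash
python3 -m pendant '[[[0.0256,0,-0.0213,0,0,0,1],[0.0256,0,-0.0213,0,0,0,1],[0.0256,0,-0.0213,0,0,0,1],[0.0256,0,-0.0213,0,0,0,1],[0,0,0,0,0,0,1]]]'
python3 -m pendant '[[[0.1,0,-0.085,0,0,0,1],[0.2,0,-0.17,0,0,0,1],[0.2,0,-0.17,0,0,0,1],[-0.12,0,-0.15,0,0,0,1],[-0.12,0,-0.15,0,0,0,1],[0,0,0,0,0,0,1],[0,0,0,0,0,0,1],[0,0,0,0,0,0,1]]]'
python3 - <<'E'
from h import *
for n in('scene','top','wrist'):
    o=obs();im,d=env.snapshot(n);cv2.imwrite(f'pics/{n}5.png',im);c=cloud(n,d,o)
    for r in env.silhouettes('drawer_front',n)[:1]:
        q=c[r['region']&(c[...,2]>.03)&(c[...,2]<.08)&(d>0)];print(n,r['conf'],np.percentile(q[:,0]-.235*q[:,1],[2,10,30,50]).round(4))
a=cv2.imread('pics/wrist5.png');b=cv2.imread('pics/scene5.png')[140:310,170:490]
b=cv2.resize(b,(395,210));t=cv2.resize(cv2.imread('pics/top5.png')[150:290,160:480],(395,173))
v=np.zeros((420,800,3),np.uint8);v[:300,:400]=cv2.resize(a,(400,300));v[:210,402:797]=b;v[212:385,402:797]=t;cv2.imwrite('pics/v5.png',v)
E
```

```text
clock: 22.55
position: [0.5899, -0.2396, 0.0509]
tool_rot: [0.109, 0.934, -0.038, 0.339]
force: [0.5, -0.5, 1.1]
width: -0.0
finger_force: 0.0
clock: 23.35
position: [0.4928, -0.2167, 0.1078]
tool_rot: [0.109, 0.934, -0.038, 0.338]
force: [-0.8, 0.5, -0.8]
width: -0.0001
finger_force: 0.0
scene 0.77 [0.6586 0.6599 0.6615 0.6627]
top 0.61 [0.6576 0.6592 0.6611 0.6626]
wrist 0.62 [0.6596 0.6601 0.6607 0.6611]
```

View pics/v5.png

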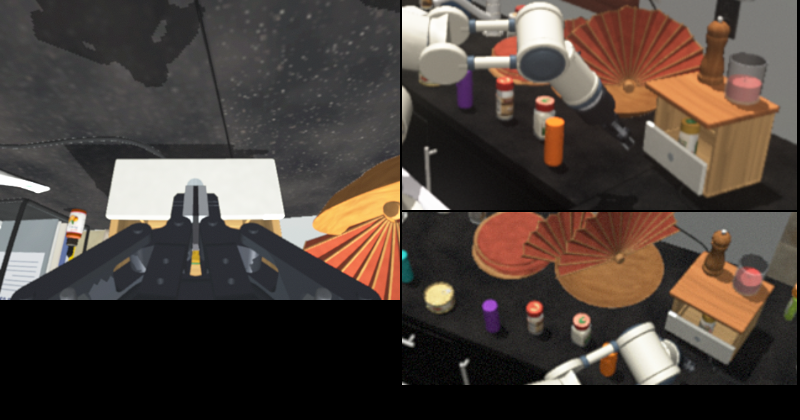

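The scene view shows the drawer flush, with its front line back at the starting value, and the yellow cap upright inside at (690,130). The bystanders are in place. I raise the arm clear and check once more.

```bash
python3 -m pendant '[[[-0.17,0,-0.2,0,0,0,1],[-0.17,0,-0.2,0,0,0,1],[0,0,0,0,0,0,1],[0,0,0,0,0,0,1],[0,0,0,0,0,0,1],[0,0,0,0,0,0,1],[0,0,0,0,0,0,1],[0,0,0,0,0,0,1]]]'
python3 - <<'E'
from h import *
for n in('scene','top'):
    im,d=env.snapshot(n);c=cloud(n,d)
    for l in('drawer_front','spice_a','tin_tuna'):
        for r in env.silhouettes(l,n):
            m=r['region']&(d>0);q=c[m]
            if l=='drawer_front': q=q[(q[:,2]>.03)&(q[:,2]<.08)];print(n,r['conf'],np.percentile(q[:,0]-.235*q[:,1],[2,10,30]).round(4))
            elif m.sum()>20: print(n,l,r['conf'],np.percentile(q,[2,50,98],axis=0).round(3).tolist())
E
```

```text
clock: 24.45
position: [0.4935, -0.2171, 0.1866]
tool_rot: [0.109, 0.934, -0.038, 0.338]
force: [-1.3, 0.2, 0.6]
width: -0.0002
finger_force: 0.0
scene 0.61 [0.6585 0.6601 0.6616]
scene spice_a 0.94 [[0.456, 0.176, 0.0], [0.47, 0.187, 0.06], [0.569, 0.348, 0.108]]
scene spice_a 0.77 [[0.413, 0.294, 0.003], [0.426, 0.304, 0.063], [0.453, 0.333, 0.108]]
scene spice_a 0.66 [[0.415, -0.063, 0.002], [0.427, -0.054, 0.061], [0.475, -0.014, 0.108]]
scene spice_a 0.63 [[0.621, -0.276, 0.064], [0.631, -0.264, 0.106], [0.68, -0.227, 0.134]]
scene spice_a 0.59 [[0.474, 0.042, -0.001], [0.484, 0.056, 0.066], [0.65, 0.228, 0.1]]
scene spice_a 0.49 [[0.468, 0.632, 0.003], [0.48, 0.642, 0.03], [0.503, 0.663, 0.056]]
scene tin_tuna 0.92 [[0.411, 0.464, -0.001], [0.443, 0.491, 0.033], [0.491, 0.55, 0.041]]
top 0.66 [0.6581 0.6598 0.6618]
top spice_a 0.89 [[0.455, 0.178, 0.008], [0.466, 0.195, 0.081], [0.498, 0.221, 0.112]]
top spice_a 0.87 [[0.411, 0.297, 0.013], [0.422, 0.31, 0.076], [0.447, 0.333, 0.111]]
top spice_a 0.83 [[0.414, -0.061, 0.006], [0.422, -0.045, 0.076], [0.45, -0.023, 0.111]]
top spice_a 0.76 [[0.474, 0.042, 0.016], [0.486, 0.064, 0.08], [0.516, 0.089, 0.102]]
top spice_a 0.73 [[0.597, -0.276, 0.025], [0.627, -0.254, 0.1], [0.691, -0.23, 0.169]]
top spice_a 0.53 [[0.467, 0.636, 0.008], [0.479, 0.647, 0.074], [0.505, 0.672, 0.112]]
top tin_tuna 0.86 [[0.408, 0.467, 0.003], [0.444, 0.503, 0.036], [0.493, 0.552, 0.044]]
```

```bash
python3 -c "
from cell import env
print(env.finish_job())"
```

```text
the job is handed in; nothing more can be done
None
```

The drawer sprang open, the yellow-capped jar went in upright, and the drawer was pushed home and stayed latched with the jar standing in it; the red-capped jars and the tin have not moved, and the job was handed in at about 25 s.

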